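# Restock the spares tote and lift it level

### The job

A transformer and two heat sinks are lying loose on the bench: set each one down, without dropping it in, in the side of the spares tote that already holds its own kind. Then take the tote by its carrying handle, lift it about 10 cm clear of the bench and finish holding it there, level and still, without putting it down or letting go. Do not tip the tote, and leave everything else on the bench where it is.

Things in the scene. Friction and masses are not known exactly. Their poses are not given: they have to be found in the camera images.
- tote: open olive plastic tote, 240 (its x) x 260 (y) mm, rim 55 mm high, walls and floor 4 mm, 270 g empty, under 1 kg full. A centre wall along y, at x = 0, parts it into two sides: x 2 to 116 and -116 to -2 mm, y within 126 mm. Above that wall two posts carry the handle bar. Origin: centre of its underside, z up. Which side is for which kind changes; the transformer side is heavier.
- tote_grip (a point): middle of the tote's black handle bar, 138 mm above its underside; axes as the tote's. The bar runs along y, 170 mm long, 22 mm thick in x, z 125 to 151 mm, over a hand hole that is clear within 60 mm in y either side and 70 mm high. Grip across x, firmly (100 N) and at the middle, as the load is uneven.
- transformer_1: small mains transformer: dark laminated steel core 48 (its x) x 18 (y) mm, z 4 to 44 mm, copper coil 30 x 40 mm on both y sides, black foot 40 x 44 x 4 mm; 44 mm high, about 180 g. Origin: centre of its underside, z up. Grip its flat end faces, 48 mm apart along x. Loose on the bench.
- heatsink_1: finned aluminium heat sink: base 56 (its x) x 44 (y) x 5 mm, six upright fins along x, 35 mm high in all, about 70 g. Origin: centre of its underside, z up. Grip across the outer fins, 44 mm apart along y. Loose on the bench.
- heatsink_2: finned aluminium heat sink: base 56 (its x) x 44 (y) x 5 mm, six upright fins along x, 35 mm high in all, about 70 g. Origin: centre of its underside, z up. Grip across the outer fins, 44 mm apart along y. Loose on the bench, the same kind.
- transformer_stock: small mains transformer: dark laminated steel core 48 (its x) x 18 (y) mm, z 4 to 44 mm, copper coil 30 x 40 mm on both y sides, black foot 40 x 44 x 4 mm; 44 mm high, about 180 g. Origin: centre of its underside, z up. Grip its flat end faces, 48 mm apart along x. Stands in the tote (y 70 to 90, x + or -66 mm in its frame) and shows the side for transformers; the rest of that side is free.
- heatsink_stock: finned aluminium heat sink: base 56 (its x) x 44 (y) x 5 mm, six upright fins along x, 35 mm high in all, about 70 g. Origin: centre of its underside, z up. Grip across the outer fins, 44 mm apart along y. Stands in the tote (y 70 to 90, x + or -66 mm in its frame) and shows the side for heat sinks; the rest of that side is free.
- solder_reel: bystander: reel of solder standing on its flange, 58 mm across, 44 mm high, 250 g; origin at the centre of its underside
- project_box: bystander: closed black plastic box 66 x 48 x 28 mm, 90 g; origin at the centre of its underside
- multimeter: bystander: hand-held multimeter lying on its back, 88 (x) x 185 (y) x 36 mm, dial on top; origin at the centre of its underside
- screwdriver: bystander: screwdriver 180 mm long lying on the bench to the left of the tote, along its own x, 25 mm high or less; origin near its middle
- pliers: bystander: pliers about 165 mm long lying flat, along their own x, 15 mm high
There are look-alikes about, which are no part of the job. Leave any blue look-alike of the heatsink_2 alone.

How it is judged:
By the outcome, as a careful person would: the job done as asked, in the order asked, and still so for the second after the job is handed in, while the arm keeps its last pose, push and grip.
It also fails if it takes over 72 s, if anything falls off the work surface, if the arm or the gripper's body presses on something with over 40 N, if the wrist force passes 120 N, or if a joint passes its speed limit or range.

### The arm

A 6-joint arm with a two-finger parallel gripper is mounted at the origin on the work surface. World frame = base frame: x ahead of the robot, y to its left, z up, the work surface at z = 0. Lengths are in mm, angles in rad, forces in N, time in s.
With the tool pointing down it reaches from about 300 to 775 mm from the base axis. Payload 14.6 kg.
Tool frame: the origin (TCP) lies midway between the tips of the shut fingers; the grasp point (between the pads) lies manip.grasp_offset behind it (manip.grasp_offset is the distance from the TCP to the grasp point, in mm); z points along the fingers, y is the direction in which the jaws open and shut (so a half turn about z gives the same grasp; the last joint's range is limited). The gripper opens to 94 mm and grips with 3 to 60 N. Pads are 16 mm wide; open, the fingers measure 119 mm over their backs; the gripper's body (75 mm by 177 mm) begins 78 mm behind the grasp point.
Start: joints at [-1.298, 0.3, 1.521, -0, 1.321, -0.067], TCP at [183.307, -518.544, 205.446] pointing down, gripper open.
Joint ranges: [-3.03, 3.03], [-0.79, 2.21], [0.23, 2.52], [-1.04, 4.18], [0, 3.07], [-2.55, 2.55]. Speed limits (rad/s): [2.22, 2.22, 2.57, 3.14, 3.14, 3.14].

### API

Orientations are given as [roll, pitch, yaw] about the fixed x, y, z axes, in that order (R = Rz(yaw) Ry(pitch) Rx(roll)).
In Python, from cell import monitor, vision, order, manip gives the robot as it stands.
- The arm moves only by the shell command python3 -m jog 'ROWS' [FORCE]. ROWS is JSON, a list of rows, each a list of 7 numbers: the shift along the tool's x, y, z in cm, then the turn, a rotation vector about the tool's x, y, z in rad, then the opening in per cent of the stroke, from 0 (shut) to 100 (fully open). In form: [[tx, ty, tz, rx, ry, rz, jaw], ...]. A call has 1 to 8 rows; each row shifts and turns the commanded pose from where the row before left it, along the tool's axes as they then stand; what a row does not reach is not made up. A row lasts 1/10 s, in which the tool goes at most 50 mm and 8.59 degrees, less where a joint would pass 70% of its speed; a pose out of reach is approached as far as the arm can. A call is refused whole if a number of a shift passes 5 or a number of a turn 0.15, either way. A call with a gripper value outside its range is refused whole. The fingers move at their own pace and stop on an object; FORCE is the grip in N (left out, the last holds). Time passes only in rows, so rows that do not move let the fingers close. It gives the time, the measured TCP pose, the force and the opening at its end, in the units of the state.
- monitor.read_state(): the state, without advancing time (a new reading comes with each control period).
- vision.camera(name): name is "scene" or "side" or "wrist"; returns a dict with "color" (384x512x3 uint8, blue, green, red), "fx", "fy", "cx", "cy" (pixels), "distortion" ([k1, k2, p1, p2, k3] as OpenCV has them; the pictures are not rectified), "cam_to_world" (4x4, takes a point from camera to world coordinates); the wrist camera has in their place "tool_from_camera" (4x4, takes a point from camera to tool coordinates, whose origin is the TCP and whose axes are the flange's). Camera axes: x right, y down, z forward; pixel columns grow to the right and rows downward; lengths in mm; the calibration is good to about 2 mm. A picture is of the moment at which its call begins: read the wrist's pose just before it. There is no depth.
- order.sign_off(): hands the job in, once; it reports no verdict.
The state is a dict: "clock": time; "joints": joint angles; "qd": joint speeds; "effort": joint torques, N m; "eef_pos": TCP position; "eef_rot": TCP orientation; "wrist_force": force on the tool from outside, world axes, zero at the start; "moment": the same for the moment, N m; "finger_gap": finger opening in mm.
Only numpy, scipy, OpenCV 4.12 (cv2) and the standard library are available. Lean on these libraries where they do the work, as an engineer would, in place of code of your own. Each camera call takes 0.05 s, during which the arm holds its last target.

## Working session

There is one attempt and no reset: what is moved stays moved. The work goes in short steps, Python scripts to look and compute and a shell command to move; the robot and the scene stay as the last step left them, time stands still between calls to the robot, and variables do not carry over. Pictures are saved under pics/ and viewed, and the job is handed in when it is done.

```bash
ls; mkdir -p pics
python3 - <<'E'
from cell import monitor, vision, manip
import cv2
print(monitor.read_state()); print(manip.grasp_offset, [a for a in dir(manip) if a[0]!='_'])
for n in ["scene","side","wrist"]:
    c=vision.camera(n); cv2.imwrite(f"pics/{n}0.png",c["color"])
    print(n,{k:(v.tolist() if hasattr(v,'tolist') else v) for k,v in c.items() if k!="color"})
E
```

```text
pics
{'clock': 0.0, 'joints': array([-1.29756026e+00,  3.00495695e-01,  1.52159915e+00, -1.91380726e-05,
        1.32069219e+00, -6.66073407e-02]), 'qd': array([ 0.0002057 ,  0.00036637,  0.00246942, -0.00025573,  0.00066189,
        0.00125748]), 'effort': array([ 2.55375220e-03, -5.31804514e+01, -3.52740777e+01,  7.09030917e-02,
        2.43934459e-02, -1.06055393e-04]), 'eef_pos': array([ 183.25252801, -518.2878    ,  204.86519442]), 'eef_rot': array([-3.14039968e+00, -6.10003092e-05,  3.39848115e-01]), 'wrist_force': array([0.25147384, 0.27221601, 0.14319816]), 'moment': array([-0.03760032,  0.03125878, -0.02714574]), 'finger_gap': 94.09053712874505}
18.8 ['Unreachable', 'grasp_offset']
scene {'fx': 377.9094833239216, 'fy': 377.9094833239216, 'cx': 256.54135164396854, 'cy': 189.9288171280052, 'distortion': [-0.10138158379723487, 0.0, 0.0, 0.0, 0.0], 'cam_to_world': [[0.17754754924525845, 0.8338613782352611, -0.5226395217017105, 1129.6163792295984], [0.9840446060193839, -0.1442044111905451, 0.1042175664527956, -99.41694604200734], [0.011536079106749777, -0.5328041757351178, -0.846
[... 289 characters left out ...]
361472865, 457.5391174640293], [-0.10382183107489013, 0.4774926830033804, -0.8724802376389338, 992.3307909513375], [0.020948529890027476, -0.8759763954778683, -0.4818988624815875, 658.9781150010822], [0.0, 0.0, 0.0, 1.0]]}
wrist {'fx': 336.13289941451245, 'fy': 336.13289941451245, 'cx': 253.95067987864266, 'cy': 197.2291583919456, 'distortion': [-0.04960951488475862, 0.0, 0.0, 0.0, 0.0], 'tool_from_camera': [[0.0010996471998954284, -0.9677393777420237, -0.25195096257707705, 72.66221490561448], [0.9999990971786882, 0.001258749383349923, -0.00047031032012597205, 0.020599674041887894], [0.0007722809353226643, -0.25195021793495204, 0.9677398882265242, -180.03995747851886], [0.0, 0.0, 0.0, 1.0]]}
```

View pics/scene0.png

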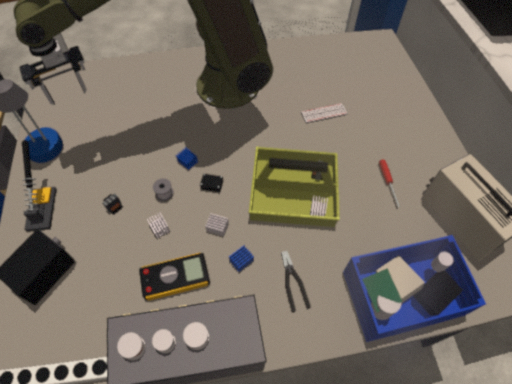

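View pics/side0.png

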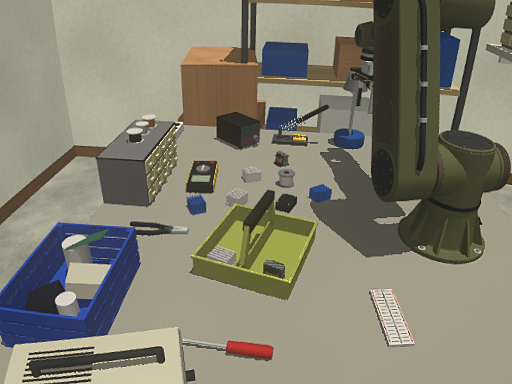

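View pics/wrist0.png

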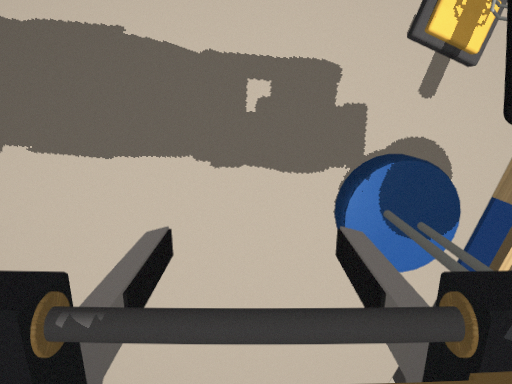

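The candidate loose parts in the scene view are grey finned blocks at (158,224) and (217,224), blue look-alikes at (187,158) and (241,258), and a transformer-like block at (113,203). The tote is at about (295,185), with the heat sink stock at (319,206). I'll enlarge these areas to confirm.

```bash
cat > h.py <<'E'
import numpy as np, cv2
from cell import monitor, vision
from scipy.spatial.transform import Rotation as R
def K(c): return np.array([[c["fx"],0,c["cx"]],[0,c["fy"],c["cy"]],[0,0,1]])
def T(c,s=None):
    if "cam_to_world" in c: return np.array(c["cam_to_world"])
    M=np.eye(4); M[:3,:3]=R.from_euler('xyz',s["eef_rot"]).as_matrix(); M[:3,3]=s["eef_pos"]
    return M@np.array(c["tool_from_camera"])
def ray(c,px,s=None):
    p=cv2.undistortPoints(np.array(px,float).reshape(-1,1,2),K(c),np.array(c["distortion"])).reshape(-1,2)
    M=T(c,s); d=np.c_[p,np.ones(len(p))]@M[:3,:3].T
    return M[:3,3],d
def plane(c,px,z,s=None):
    o,d=ray(c,px,s); return o+d*((z-o[2])/d[:,2])[:,None]
def proj(c,P,s=None):
    M=np.linalg.inv(T(c,s)); P=np.array(P,float).reshape(-1,3)
    r,_=cv2.Rodrigues(M[:3,:3]); return cv2.projectPoints(P,r,M[:3,3],K(c),np.array(c["distortion"]))[0].reshape(-1,2)
def tri(c1,p1,c2,p2,s1=None,s2=None):
    o1,d1=ray(c1,p1,s1);o2,d2=ray(c2,p2,s2)
    A=np.c_[d1[0],-d2[0]];t=np.linalg.lstsq(A,o2-o1,rcond=None)[0]
    a=o1+d1[0]*t[0];b=o2+d2[0]*t[1];return (a+b)/2,np.linalg.norm(a-b)
E
python3 - <<'E'
import cv2
a=cv2.imread('pics/scene0.png')[140:280,90:350]; cv2.imwrite('pics/sc_crop.png',cv2.resize(a,None,fx=3,fy=3,interpolation=cv2.INTER_CUBIC))
a=cv2.imread('pics/side0.png')[140:300,180:340]; cv2.imwrite('pics/si_crop.png',cv2.resize(a,None,fx=3.7,fy=3.7,interpolation=cv2.INTER_CUBIC))
E
```

```text
(no output)
```

View pics/sc_crop.png

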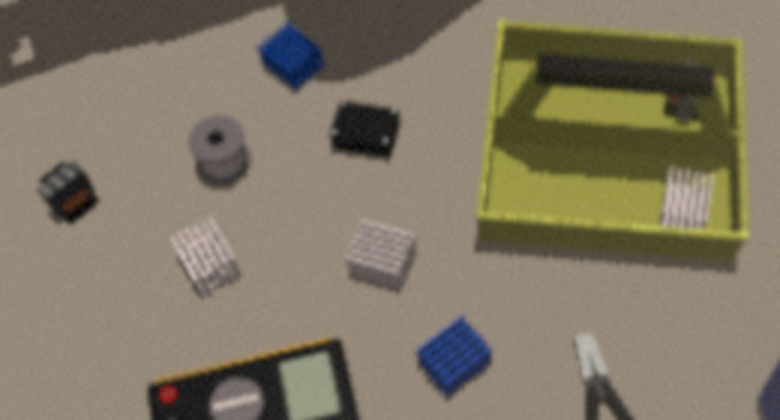

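View pics/si_crop.png

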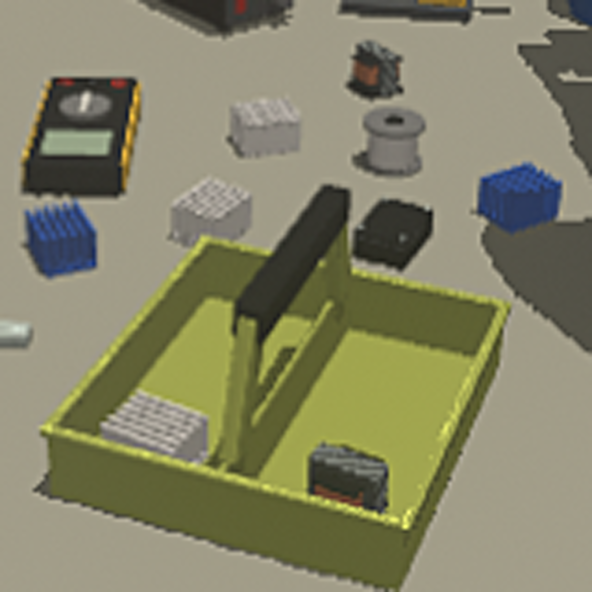

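The crops show two grey finned heat sinks at scene (158,224) and (217,224). The blocks at (187,158) and (241,258) are blue look-alikes, so I leave them. The only loose transformer, with laminations and a copper coil, is at (113,203). In the tote, the heat sink stock is on the side away from the robot (side view (222,257)) and the transformer stock is on the near side (274,269).

Run:
```python
from h import *
c=vision.camera("scene"); d=vision.camera("side")
print("trafo",plane(c,[[112.5,202]],35), plane(d,[[282,157]],35))
print("hsA",plane(c,[[157,222]],35),"side",plane(d,[[251,171]],35))
print("hsB",plane(c,[[217,221]],35),"side",plane(d,[[237,194]],35))
img=c["color"]; hsv=cv2.cvtColor(img,cv2.COLOR_BGR2HSV)
# rim corners scene crop /3 + offset
cor=np.array([[502,22],[741,41],[746,234],[480,218]])/3+[90,140]
P=plane(c,cor,55); print(P, P.mean(0))
cs=np.array([[205,239],[509,304],[405,523],[43,429]])/3.7+[180,140]
P=plane(d,cs,55); print(P,P.mean(0))
print("bar",plane(c,np.array([[540,62],[713,72]])/3+[90,140],151))
print("bar side",plane(d,np.array([[334,187],[248,315]])/3.7+[180,140],151))
```

```text
trafo [[ 485.29339579 -420.66592069   35.        ]] [[ 477.32262921 -408.23895274   35.        ]]
hsA [[ 577.59991139 -286.99505826   35.        ]] side [[ 579.2190525  -273.50380615   35.        ]]
hsB [[ 604.18218299 -111.43441068   35.        ]] side [[ 605.17185061 -106.2228481    35.        ]]
[[368.19955863  51.97959291  55.        ]
 [437.08257088 303.55955104  55.        ]
 [666.2777094  239.6020567   55.        ]
 [604.00397185 -12.65049886  55.        ]] [518.89095269 145.62267545  55.        ]
[[596.59497271  -8.9240233   55.        ]
 [363.93274926  52.31252526  55.        ]
 [433.7909164  300.45711484  55.        ]
 [666.53710525 240.5178417   55.        ]] [515.21393591 146.09086463  55.        ]
bar [[497.7810483   64.23149016 151.        ]
 [537.25714765 225.86671035 151.        ]]
bar side [[495.44646268  67.9686949  151.        ]
 [536.52918765 234.9897254  151.        ]]
```

```bash
cat >> h.py <<'E'
def go(x,y,z,yaw=None):
    s=monitor.read_state(); Rm=R.from_euler('xyz',s["eef_rot"])
    d=Rm.inv().apply(np.array([x,y,z])-s["eef_pos"])/10
    out="tool delta cm %s |%.2f|"%(np.round(d,2),np.linalg.norm(d))
    if yaw is not None:
        rv=(Rm.inv()*R.from_euler('xyz',[np.pi,0,yaw])).as_rotvec(); j6=np.arctan2(y,x)+np.pi/2-yaw
        out+=" turn %s  j6 %.2f"%(np.round(rv,3),j6)
    print(out)
def st():
    s=monitor.read_state(); print("t %.2f"%s["clock"],np.round(s["eef_pos"],1),np.round(s["eef_rot"],3),"F",np.round(s["wrist_force"],1),"gap %.1f"%s["finger_gap"])
    return s
E
python3 - <<'E'
from h import *
go(481,-415,205)
E
```

```text
tool delta cm [3.152e+01 1.700e-01 2.000e-02] |31.52|
```

```bash
python3 -m jog '[[3,0,0,0,0,0,100],[4.5,0,0,0,0,0,100],[4.5,0.1,0,0,0,0,100],[4.5,0,0,0,0,0,100],[4.5,0,0,0,0,0,100],[4.5,0.1,0,0,0,0,100],[4,0,0,0,0,0,100],[2,0,0,0,0,0,100]]'; python3 -m jog '[[0,0,0,0,0,0,100],[0,0,0,0,0,0,100]]'
python3 - <<'E'
from h import *
s=st(); c=vision.camera("wrist"); cv2.imwrite("pics/w1.png",c["color"])
E
```

```text
clock: 1.05
eef_pos: [483.5, -413.8, 204.9]
eef_rot: [-3.141, -0.0, 0.342]
wrist_force: [-1.0, 0.5, 0.9]
finger_gap: 94.0
clock: 1.25
eef_pos: [480.7, -415.4, 205.1]
eef_rot: [-3.141, 0.001, 0.34]
wrist_force: [0.3, -0.5, -0.5]
finger_gap: 93.6
t 1.25 [ 480.7 -415.4  205.1] [-3.141e+00  1.000e-03  3.400e-01] F [ 0.3 -0.5 -0.5] gap 93.6
```

View pics/w1.png

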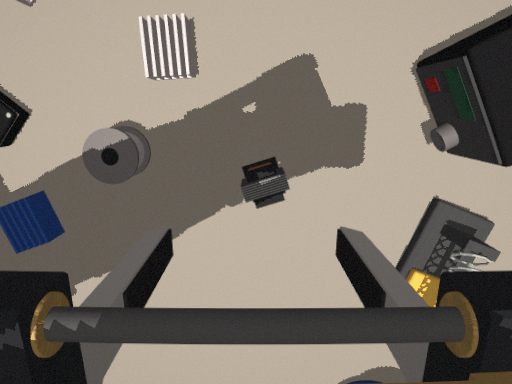

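The wrist view shows the transformer at about (265,182), standing upright, and heat sink A at (167,47).

Run:
```python
import cv2
a=cv2.imread('pics/w1.png')
x=cv2.resize(a[145:220,225:305],None,fx=7,fy=7,interpolation=cv2.INTER_CUBIC)
y=cv2.resize(a[5:90,130:205],None,fx=7,fy=7,interpolation=cv2.INTER_CUBIC)
cv2.imwrite('pics/w1a.png',x);cv2.imwrite('pics/w1b.png',y)
```

```text
(no output)
```

View pics/w1a.png

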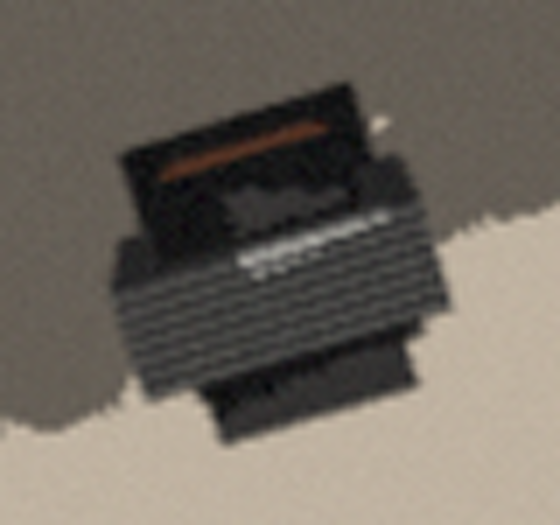

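View pics/w1b.png

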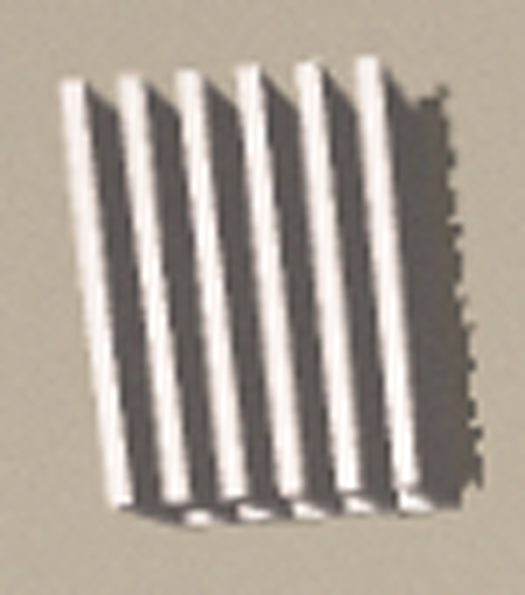

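Run:
```python
from h import *
s=monitor.read_state(); c=vision.camera("wrist")
def rep(n,px,z):
    P=plane(c,px,z,s)[:,:2]; e=lambda a,b:(np.linalg.norm(P[b]-P[a]),np.arctan2(*(P[b]-P[a])[::-1]))
    print(n,P.mean(0),[np.round(e(*q),3) for q in((0,1),(3,2),(0,3),(1,2))])
rep("T",np.array([[115,290],[430,200],[450,305],[150,395]])/7+[225,145],44)
rep("A",np.array([[62,82],[378,58],[415,488],[112,505]])/7+[130,5],35)
print("tool yaw",s["eef_rot"])
```

```text
T [ 478.76529677 -429.19485569] [array([48.468, -0.946]), array([46.88 , -0.929]), array([16.973, -2.495]), array([16.229, -2.592])]
A [ 577.36408999 -288.47610435] [array([43.9  , -1.175]), array([43.472, -1.186]), array([56.067, -2.743]), array([56.55 , -2.751])]
tool yaw [-3.14133242e+00  3.21784372e-04  3.39357364e-01]
```

Run:
```python
from h import *
go(478.8,-429.2,12,0.628)
```

```text
tool delta cm [-0.55  1.21 19.35] |19.39| turn [-0.     0.    -0.289]  j6 0.21
```

```bash
python3 -m jog '[[-0.55,1.2,2,0,0,0,100],[0,0,4,0,0,-0.145,100],[0,0,4,0,0,-0.145,100],[0,0,4,0,0,0,100],[0,0,2,0,0,0,100],[0,0,0,0,0,0,100],[0,0,0,0,0,0,100]]'
python3 - <<'E'
from h import *
s=st(); c=vision.camera("wrist"); cv2.imwrite("pics/w2.png",c["color"]); go(478.8,-429.2,12,0.628)
E
```

```text
clock: 2.05
eef_pos: [479.5, -429.4, 46.6]
eef_rot: [3.141, -0.0, 0.629]
wrist_force: [0.5, -0.7, 1.1]
finger_gap: 93.8
t 2.05 [ 479.5 -429.4   46.6] [ 3.141 -0.     0.629] F [ 0.5 -0.7  1.1] gap 93.8
tool delta cm [-0.07 -0.1   3.53] |3.53| turn [ 0.002 -0.     0.001]  j6 0.21
```

View pics/w2.png

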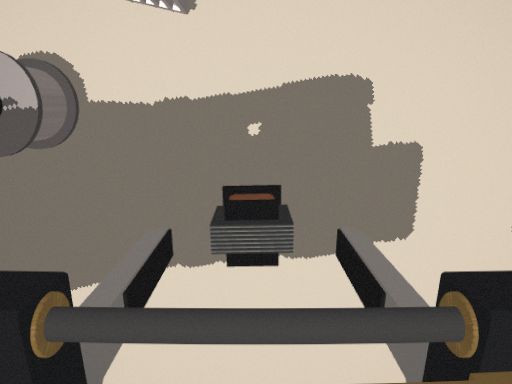

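The transformer's core, at about (252,236), is centred between the jaws and square to them. I'll check the depth offset, then go down.

```bash
python3 - <<'E'
from h import *
s=monitor.read_state(); c=vision.camera("wrist")
P=plane(c,[[211,220],[292,220],[294,252],[211,252]],44,s); print(P, P.mean(0))
E
python3 -m jog '[[0,0,2,0,0,0,100],[0,0,1.5,0,0,0,100],[0,0,0,0,0,0,40],[0,0,0,0,0,0,40],[0,0,0,0,0,0,40],[0,0,0,0,0,0,40],[0,0,0,0,0,0,40]]' 30
```

```text
[[ 474.57394903 -402.74473977   44.        ]
 [ 501.96626382 -440.34101758   44.        ]
 [ 486.95606524 -453.48203516   44.        ]
 [ 458.1336708  -413.91045745   44.        ]] [ 480.40748722 -427.61956249   44.        ]
clock: 2.85
eef_pos: [479.9, -428.8, 11.0]
eef_rot: [3.141, -0.0, 0.63]
wrist_force: [0.3, 0.1, -0.6]
finger_gap: 57.6
```

```bash
python3 -m jog '[[0,0,0,0,0,0,30],[0,0,0,0,0,0,30],[0,0,0,0,0,0,30],[0,0,0,0,0,0,30]]' 30
python3 -m jog '[[0,0,-2,0,0,0,30],[0,0,-4,0,0,0,30],[0,0,-4.5,0,0,0,30],[0,0,-4.5,0,0,0,30],[0,0,-3,0,0,0,30],[0,0,0,0,0,0,30]]'
python3 - <<'E'
from h import *
s=st(); c=vision.camera("wrist"); cv2.imwrite("pics/w3.png",c["color"])
a=-0.268; C=np.array([516.5,146]); 
for x,y in [(-62,-75)]:
    p=C+[np.cos(a)*x-np.sin(a)*y,np.sin(a)*x+np.cos(a)*y]; print(p); go(p[0],p[1],205,a)
E
```

```text
clock: 3.25
eef_pos: [479.8, -428.6, 10.7]
eef_rot: [3.141, -0.0, 0.63]
wrist_force: [-1.4, 1.1, 5.2]
finger_gap: 47.6
clock: 3.85
eef_pos: [480.8, -429.6, 195.2]
eef_rot: [3.134, -0.001, 0.63]
wrist_force: [0.2, -0.2, -1.3]
finger_gap: 47.0
t 3.85 [ 480.8 -429.6  195.2] [ 3.134e+00 -1.000e-03  6.300e-01] F [ 0.2 -0.2 -1.3] gap 47.0
[436.85299705  90.09512614]
tool delta cm [ 27.07 -44.5   -1.43] |52.10| turn [ 0.003 -0.002  0.898]  j6 2.04
```

View pics/w3.png

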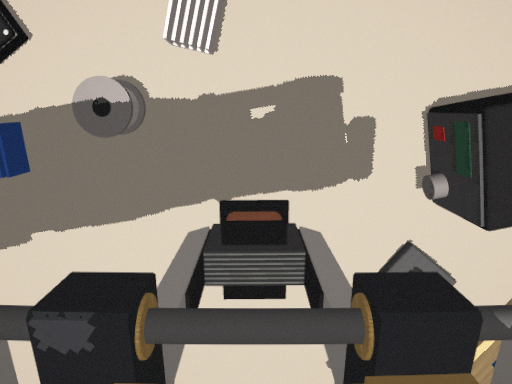

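The transformer is held at a 47 mm gap. Next I move over the tote.

```bash
python3 -m jog '[[1.0,-1.7,-1,0,0,0,30],[2,-3.3,0,0,0,0,30],[2.3,-3.8,0,0,0,0,30],[2.3,-3.8,0,0,0,0,30],[2.3,-3.8,0,0,0,0,30],[2.3,-3.8,0,0,0,0,30],[2.3,-3.8,0,0,0,0,30],[2.3,-3.8,0,0,0,0,30]]'
python3 -m jog '[[2.3,-3.8,0,0,0,0,30],[2.3,-3.8,0,0,0,0,30],[2.3,-3.8,0,0,0,0,30],[1.2,-2,0,0,0,0,30],[0,0,0,0,0,0.12,30],[0,0,0,0,0,0.13,30],[0,0,0,0,0,0.13,30],[0,0,0,0,0,0.13,30]]'
python3 -m jog '[[0,0,0,0,0,0.13,30],[0,0,0,0,0,0.13,30],[0,0,0,0,0,0.128,30],[0,0,0,0,0,0,30],[0,0,0,0,0,0,30]]'
python3 - <<'E'
from h import *
s=st(); c=vision.camera("wrist"); cv2.imwrite("pics/w4.png",c["color"])
c=vision.camera("scene"); cv2.imwrite("pics/s4.png",c["color"])
E
```

```text
clock: 4.7
eef_pos: [450.6, -103.1, 198.6]
eef_rot: [-3.139, 0.002, 0.629]
wrist_force: [1.3, -0.6, -1.9]
finger_gap: 47.8
clock: 5.5
eef_pos: [437.6, 51.1, 198.6]
eef_rot: [-3.141, 0.003, 0.115]
wrist_force: [0.3, 0.6, -2.5]
finger_gap: 48.1
clock: 6.0
eef_pos: [437.9, 51.0, 199.4]
eef_rot: [3.141, 0.002, -0.264]
wrist_force: [0.4, -0.2, -1.7]
finger_gap: 47.9
t 6.00 [437.9  51.  199.4] [ 3.141e+00  2.000e-03 -2.640e-01] F [ 0.4 -0.2 -1.7] gap 47.9
```

View pics/w4.png

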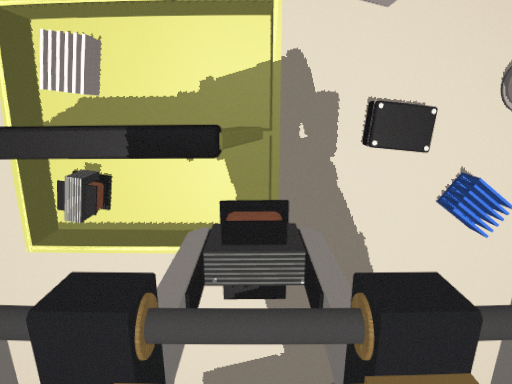

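The tote is square to the tool. Its near rim corner is at (280,248), the bar end at (220,142), the stock transformer at (80,197) and the stock heat sink at (68,62).

Run:
```python
from h import *
s=monitor.read_state(); c=vision.camera("wrist")
C=np.array([516.5,146]);a=-0.268
def tot(P): 
    d=P[:,:2]-C; return np.c_[d[:,0]*np.cos(a)+d[:,1]*np.sin(a),-d[:,0]*np.sin(a)+d[:,1]*np.cos(a)]
print("rim near-right, near-left, right-top", tot(plane(c,[[280,249],[29,251],[281,5]],55,s)).round(1))
print("bar end", tot(plane(c,[[220,126],[220,158],[5,125],[5,158]],151,s)).round(1))
print("trafo stock top", tot(plane(c,[[66,175],[84,172],[86,219],[66,222]],48,s)).round(1))
print("hs stock top", tot(plane(c,[[40,30],[85,31],[88,94],[43,88]],39,s)).round(1))
a=cv2.imread('pics/w4.png'); cv2.imwrite('pics/w4a.png',cv2.resize(a[0:260,0:290],None,fx=2.3,fy=2.3,interpolation=cv2.INTER_CUBIC))
```

```text
rim near-right, near-left, right-top [[-118.3 -139.9]
 [-123.   128.1]
 [ 112.8 -135.7]]
bar end [[ 11.7 -89.6]
 [ -9.8 -89.1]
 [ 13.2  58.7]
 [ -9.6  62.7]]
trafo stock top [[-41.7  79.2]
 [-38.6  60. ]
 [-88.8  64.1]
 [-92.3  86.3]]
hs stock top [[97.9 92.9]
 [95.9 48.6]
 [37.8 51.5]
 [44.2 96.8]]
```

View pics/w4a.png

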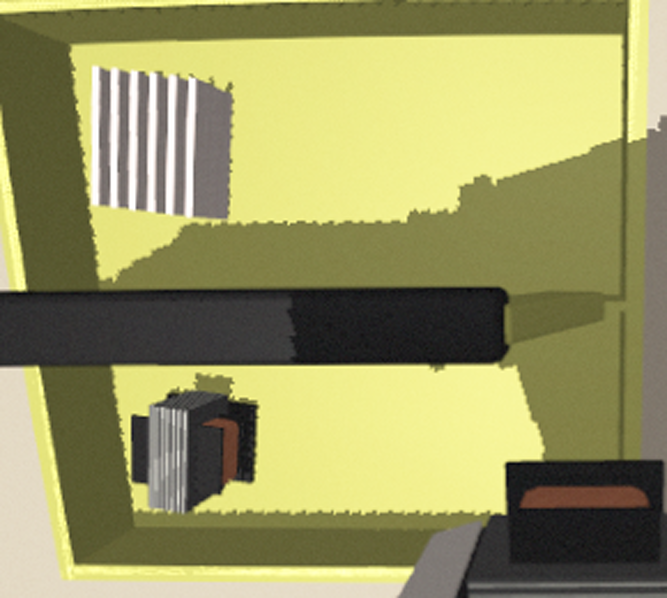

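```bash
cat >> h.py <<'E'
TC=np.array([515.8,142.8]); TA=-0.262
def tw(x,y):
    return TC+np.array([np.cos(TA)*x-np.sin(TA)*y,np.sin(TA)*x+np.cos(TA)*y])
E
python3 - <<'E'
from h import *
p=tw(-64,-72); print(p); go(p[0],p[1],120,TA)
E
```

```text
[435.33514861  89.83390056]
tool delta cm [-1.29 -3.67  8.01] |8.90| turn [ 0.     0.001 -0.004]  j6 2.04
```

```bash
python3 -m jog '[[-0.6,-1.7,0,0,0,0,30],[-0.7,-2,0,0,0,0,30],[0,0,0,0,0,0,30],[0,0,3,0,0,0,30],[0,0,4,0,0,0,30],[0,0,2,0,0,0,30],[0,0,0,0,0,0,30]]'
python3 - <<'E'
from h import *
s=st(); c=vision.camera("wrist"); cv2.imwrite("pics/w5.png",c["color"])
p=tw(-64,-72); go(p[0],p[1],17,TA)
E
```

```text
clock: 6.85
eef_pos: [434.2, 89.5, 108.2]
eef_rot: [3.14, 0.004, -0.267]
wrist_force: [-0.7, 0.1, -1.2]
finger_gap: 47.9
t 6.85 [434.2  89.5 108.2] [ 3.14   0.004 -0.267] F [-0.7  0.1 -1.2] gap 47.9
tool delta cm [ 0.02 -0.02  9.3 ] |9.30| turn [ 0.001  0.002 -0.006]  j6 2.04
```

View pics/w5.png

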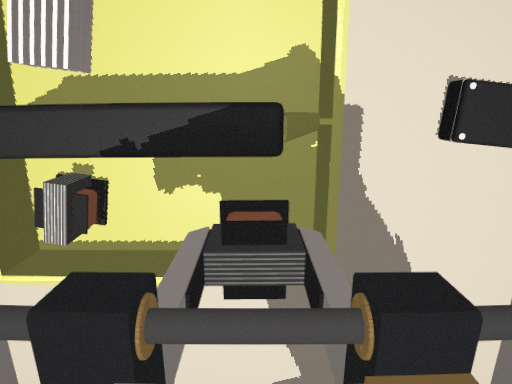

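Run:
```python
from h import *
s=monitor.read_state(); c=vision.camera("wrist")
Rm=R.from_euler('xyz',s["eef_rot"])
for n,px,z in [("right rim",[[347,20],[336,250],[330,20]],55),("near rim",[[20,281],[150,279]],55),("bar",[[283,104],[283,156],[5,103],[5,156]],151),("trstock",[[50,175],[95,175],[75,243],[42,235]],48)]:
    P=plane(c,px,z,s); print(n,"rel tool mm (x,y):",Rm.inv().apply(P-s["eef_pos"])[:,:2].round(1).tolist())
```

```text
right rim rel tool mm (x,y): [[129.7, 60.0], [-29.8, 62.3], [129.6, 49.0]]
near rim rel tool mm (x,y): [[-57.9, -186.4], [-54.5, -80.7]]
bar rel tool mm (x,y): [[75.0, 11.8], [54.2, 12.2], [76.4, -102.1], [54.5, -106.0]]
trstock rel tool mm (x,y): [[26.6, -151.9], [26.5, -117.5], [-27.7, -140.2], [-21.2, -166.0]]
```

The clearances are good: the wall is about 57 mm from the tool centre and the finger back reaches about 37 mm. Lowering now.

```bash
python3 -m jog '[[0,0,2,0,0,0,30],[0,0,3,0,0,0,30],[0,0,2.5,0,0,0,30],[0,0,1.2,0,0,0,30],[0,0,0.3,0,0,0,30],[0,0,0,0,0,0,30],[0,0,0,0,0,0,30]]'
```

```text
clock: 7.65
eef_pos: [436.5, 90.3, 21.7]
eef_rot: [-3.141, -0.002, -0.268]
wrist_force: [0.2, -0.6, -1.5]
finger_gap: 47.9
```

```bash
python3 -m jog '[[0,0,0.1,0,0,0,30],[0,0,0.1,0,0,0,30],[0,0,0.1,0,0,0,30],[0,0,0,0,0,0,30]]'
```

```text
clock: 8.05
eef_pos: [435.6, 90.1, 17.4]
eef_rot: [3.142, 0.0, -0.268]
wrist_force: [0.7, -0.2, -1.3]
finger_gap: 47.7
```

```bash
python3 -m jog '[[0,0,0.1,0,0,0,30],[0,0,0,0,0,0,30]]'; python3 -m jog '[[0,0,0.1,0,0,0,30],[0,0,0,0,0,0,30]]';python3 -m jog '[[0,0,0.1,0,0,0,30],[0,0,0,0,0,0,30]]'
```

```text
clock: 8.25
eef_pos: [435.5, 90.1, 16.3]
eef_rot: [3.142, 0.0, -0.268]
wrist_force: [0.3, -0.4, -2.2]
finger_gap: 48.1
clock: 8.45
eef_pos: [435.6, 90.1, 15.3]
eef_rot: [3.142, 0.0, -0.268]
wrist_force: [-0.4, 0.3, -1.1]
finger_gap: 47.9
clock: 8.65
eef_pos: [435.7, 90.2, 14.6]
eef_rot: [-3.142, -0.0, -0.268]
wrist_force: [-1.7, -0.1, 2.9]
finger_gap: 47.6
```

Contact shows at z 14.6, with +2.9 N. Releasing gently.

```bash
python3 -m jog '[[0,0,0,0,0,0,64],[0,0,0,0,0,0,64],[0,0,0,0,0,0,64],[0,0,0,0,0,0,64]]'; python3 -m jog '[[0,0,-1,0,0,0,64],[0,0,-3,0,0,0,64],[0,0,-4,0,0,0,64],[0,0,-4,0,0,0,64],[0,0,-4,0,0,0,64],[0,0,-2,0,0,0,64],[0,0,0,0,0,0,100]]'
python3 - <<'E'
from h import *
s=st(); c=vision.camera("wrist"); cv2.imwrite("pics/w6.png",c["color"])
go(577.4,-288.5,200,0.393)
E
```

```text
clock: 9.05
eef_pos: [435.6, 90.2, 14.4]
eef_rot: [3.142, 0.0, -0.268]
wrist_force: [0.2, -0.9, 0.1]
finger_gap: 60.0
clock: 9.75
eef_pos: [436.6, 90.3, 197.8]
eef_rot: [-3.139, -0.005, -0.268]
wrist_force: [-0.1, -0.3, -0.8]
finger_gap: 65.2
t 9.75 [436.6  90.3 197.8] [-3.139 -0.005 -0.268] F [-0.1 -0.3 -0.8] gap 65.2
tool delta cm [23.68 32.76 -0.42] |40.43| turn [-0.    -0.003 -0.661]  j6 0.71
```

View pics/w6.png

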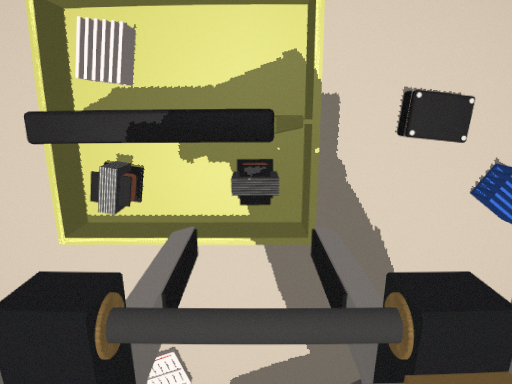

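The transformer stands upright in the near side at (255,182), beside its own kind. Next is heat sink A.

```bash
python3 - <<'E'
from h import *
s=monitor.read_state(); c=vision.camera("wrist")
P=plane(c,[[25,127],[274,125]],151,s)[:,:2]; print("bar",P,P.mean(0),np.linalg.norm(P[1]-P[0]),np.arctan2(*(P[0]-P[1])[::-1])-np.pi/2)
P=plane(c,[[63,243],[315,243],[322,0]],55,s)[:,:2]; print(P)
E
python3 -m jog '[[1.3,1.8,0,0,0,0,100],[2.4,3.3,0,0,0,0,100],[2.6,3.6,0,0,0,0,100],[2.6,3.6,0,0,0,0,100],[2.6,3.6,0,0,0,0,100],[2.6,3.6,0,0,0,0,100],[2.6,3.6,0,0,0,0,100],[2.6,3.6,0,0,0,0,100]]'
python3 -m jog '[[2.6,3.6,0,0,0,0,100],[1.8,2.5,0,0,0,0,100],[0,0,0,0,0,-0.13,100],[0,0,0,0,0,-0.14,100],[0,0,0,0,0,-0.14,100],[0,0,0,0,0,-0.14,100],[0,0,0,0,0,-0.11,100],[0,0,0,0,0,0,100]]'
python3 - <<'E'
from h import *
s=st(); c=vision.camera("wrist"); cv2.imwrite("pics/w7.png",c["color"])
E
```

```text
bar [[537.27989494 222.07567163]
 [493.30554322  60.71196699]] [515.29271908 141.39381931] 167.24828484034728 -0.2660563176873181
[[430.62110489 297.88082199]
 [362.5268979   45.48508833]
 [581.16095865 -10.96341757]]
clock: 10.65
eef_pos: [550.7, -220.1, 192.5]
eef_rot: [-3.141, 0.003, -0.268]
wrist_force: [-0.1, -0.2, -0.3]
finger_gap: 94.1
clock: 11.45
eef_pos: [576.7, -288.7, 192.5]
eef_rot: [-3.139, 0.002, 0.394]
wrist_force: [1.5, 0.3, 0.2]
finger_gap: 94.1
t 11.45 [ 576.7 -288.7  192.5] [-3.139e+00  2.000e-03  3.940e-01] F [1.5 0.3 0.2] gap 94.1
```

View pics/w7.png

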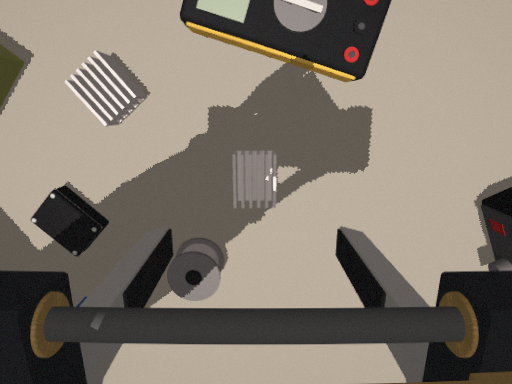

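Run:
```python
from h import *
s=monitor.read_state(); c=vision.camera("wrist"); Rm=R.from_euler('xyz',s["eef_rot"])
def rel(px,z):
    P=plane(c,px,z,s); return P[:,:2].round(1).tolist(),Rm.inv().apply(P-s["eef_pos"])[:,:2].round(1).tolist()
print("reel",rel([[194,282],[220,275]],44)); a=cv2.imread('pics/w7.png')
print("A", rel([[233,151],[277,151],[277,207],[233,208]],35))
B=np.array([[66,82],[98,52],[145,92],[113,125]]); print("B rough",rel(B,35))
y=cv2.resize(a[30:220,55:300],None,fx=3.2,fy=3.2,interpolation=cv2.INTER_CUBIC)
cv2.imwrite('pics/w7a.png',y)
```

```text
reel ([[451.4, -269.3], [470.2, -292.5]], [[-108.5, -65.3], [-99.9, -36.7]])
A ([[598.6, -256.5], [615.5, -297.3], [561.7, -320.5], [543.1, -278.3]], [[32.6, -21.2], [32.7, 22.9], [-25.8, 24.0], [-27.0, -22.1]])
B rough ([[599.8, -80.7], [637.9, -102.5], [619.6, -156.3], [577.5, -136.2]], [[100.5, -183.5], [127.4, -148.8], [90.0, -106.0], [58.7, -140.5]])
```

View pics/w7a.png

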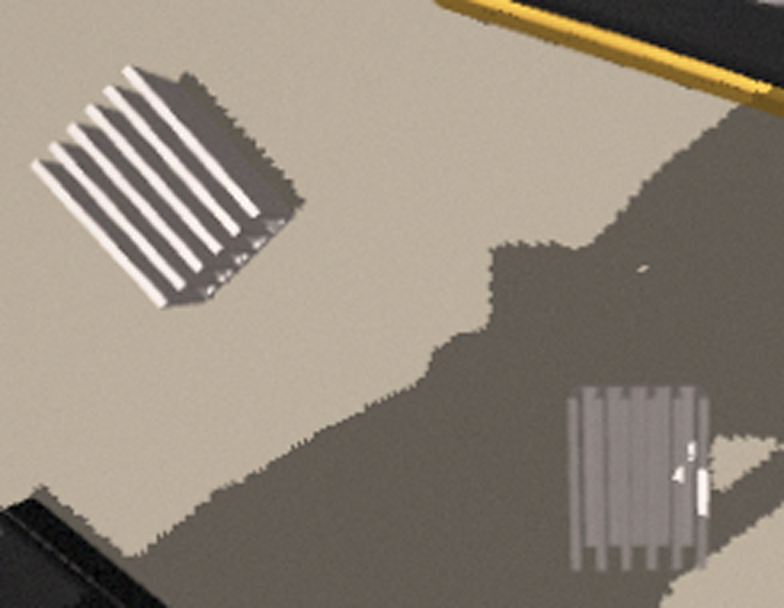

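```bash
python3 - <<'E'
from h import *
s=monitor.read_state(); c=vision.camera("wrist")
B=np.array([[33,163],[130,68],[257,213],[163,305]])/3.2+[55,30]; P=plane(c,B,35,s)[:,:2]
e=lambda a,b:(np.linalg.norm(P[b]-P[a]).round(1),np.arctan2(*(P[b]-P[a])[::-1]).round(3))
print(P.mean(0),[e(*q) for q in((0,1),(3,2),(0,3),(1,2))])
E
python3 -m jog '[[0.2,0,2,0,0,0,100],[0,0,4,0,0,0,100],[0,0,4.5,0,0,0,100],[0,0,4,0,0,0,100],[0,0,2.5,0,0,0,100],[0,0,1,0,0,0,100],[0,0,0,0,0,0,100]]' 25
python3 - <<'E'
from h import *
st()
E
```

```text
[ 606.45956952 -114.57855699] [(np.float64(42.4), np.float64(-0.503)), (np.float64(42.0), np.float64(-0.474)), (np.float64(56.3), np.float64(-2.051)), (np.float64(55.1), np.float64(-2.058))]
clock: 12.3
eef_pos: [578.6, -287.9, 13.4]
eef_rot: [-3.14, 0.001, 0.391]
wrist_force: [0.3, -0.3, 0.5]
finger_gap: 93.9
t 12.30 [ 578.6 -287.9   13.4] [-3.14e+00  1.00e-03  3.91e-01] F [ 0.3 -0.3  0.5] gap 93.9
```

```bash
python3 -m jog '[[0,0,0.5,0,0,0,60],[0,0,0,0,0,0,50],[0,0,0,0,0,0,30],[0,0,0,0,0,0,30],[0,0,0,0,0,0,30],[0,0,0,0,0,0,30],[0,0,0,0,0,0,30],[0,0,0,0,0,0,30]]' 25;python3 -m jog '[[0,0,0,0,0,0,30],[0,0,0,0,0,0,30]]' 25
```

```text
clock: 13.1
eef_pos: [579.1, -288.2, 9.6]
eef_rot: [3.142, -0.0, 0.392]
wrist_force: [-0.6, -0.4, 1.3]
finger_gap: 43.7
clock: 13.3
eef_pos: [579.1, -288.2, 9.6]
eef_rot: [3.142, -0.0, 0.392]
wrist_force: [-1.2, 0.8, 2.1]
finger_gap: 43.9
```

```bash
python3 -m jog '[[0,0,-2,0,0,0,30],[0,0,-4,0,0,0,30],[0,0,-4.5,0,0,0,30],[0,0,-4.5,0,0,0,30],[0,0,-3,0,0,0,30],[0,0,-1,0,0,0,30],[0,0,0,0,0,0,30]]'
python3 - <<'E'
from h import *
s=st(); c=vision.camera("wrist"); cv2.imwrite("pics/w8.png",c["color"])
p=tw(62,-76); print(p); go(p[0],p[1],200,TA)
E
```

```text
clock: 14.0
eef_pos: [579.3, -288.3, 199.8]
eef_rot: [3.141, -0.001, 0.392]
wrist_force: [0.8, 0.8, -0.2]
finger_gap: 43.9
t 14.00 [ 579.3 -288.3  199.8] [ 3.141e+00 -1.000e-03  3.920e-01] F [ 0.8  0.8 -0.2] gap 43.9
[555.9992068   53.33479015]
tool delta cm [ 10.93 -32.42  -0.17] |34.21| turn [-0.001  0.001  0.654]  j6 1.93
```

View pics/w8.png

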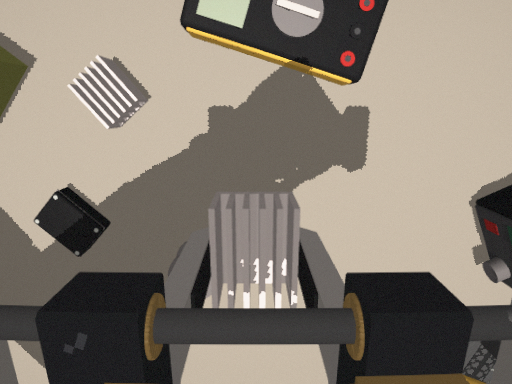

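Heat sink A is held squarely. Moving to the far side of the tote.

```bash
python3 -m jog '[[0.6,-1.8,0,0,0,0,30],[1.2,-3.5,0,0,0,0,30],[1.4,-4.1,0,0,0,0,30],[1.4,-4.1,0,0,0,0,30],[1.4,-4.1,0,0,0,0,30],[1.4,-4.1,0,0,0,0,30],[1.4,-4.1,0,0,0,0,30],[1.4,-4.1,0,0,0,0,30]]'
python3 -m jog '[[0.8,-2.5,0,0,0,0,30],[0,0,0,0,0,0.12,30],[0,0,0,0,0,0.14,30],[0,0,0,0,0,0.14,30],[0,0,0,0,0,0.14,30],[0,0,0,0,0,0.115,30],[0,0,0,0,0,0,30]]'
python3 - <<'E'
from h import *
s=st(); c=vision.camera("wrist"); cv2.imwrite("pics/w9.png",c["color"])
p=tw(62,-76); go(p[0],p[1],120,TA)
E
```

```text
clock: 14.85
eef_pos: [558.0, 28.8, 196.9]
eef_rot: [-3.14, 0.003, 0.392]
wrist_force: [1.0, 0.2, -0.3]
finger_gap: 44.0
clock: 15.55
eef_pos: [556.3, 53.2, 197.0]
eef_rot: [3.14, 0.004, -0.265]
wrist_force: [0.4, -0.5, -0.8]
finger_gap: 44.0
t 15.55 [556.3  53.2 197. ] [ 3.14   0.004 -0.265] F [ 0.4 -0.5 -0.8] gap 44.0
tool delta cm [-0.02 -0.01  7.74] |7.74| turn [0.001 0.003 0.001]  j6 1.93
```

View pics/w9.png

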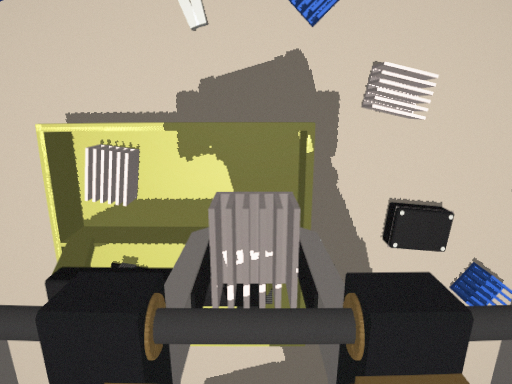

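Run:
```python
from h import *
s=monitor.read_state(); c=vision.camera("wrist"); Rm=R.from_euler('xyz',s["eef_rot"])
def rel(px,z):
    P=plane(c,px,z,s); return Rm.inv().apply(P-s["eef_pos"])[:,:2].round(1).tolist()
print("far rim outer",rel([[60,125],[290,125]],55),"right",rel([[315,125],[313,200]],55))
print("hs stock",rel([[86,149],[131,150],[127,206],[85,199]],39))
```

```text
far rim outer [[59.8, -185.4], [58.9, 33.9]] right [[59.0, 57.5], [-14.2, 58.9]]
hs stock [[35.0, -170.6], [33.7, -124.3], [-25.3, -133.9], [-17.7, -178.3]]
```

```bash
python3 -m jog '[[0.5,0.4,2,0,0,0,30],[0,0,4,0,0,0,30],[0,0,4,0,0,0,30],[0,0,4,0,0,0,30],[0,0,2.5,0,0,0,30],[0,0,1,0,0,0,30],[0,0,0,0,0,0,30],[0,0,0,0,0,0,30]]'
```

```text
clock: 16.45
eef_pos: [561.4, 48.1, 25.6]
eef_rot: [-3.141, -0.001, -0.262]
wrist_force: [-0.3, -0.3, -0.7]
finger_gap: 44.0
```

```bash
python3 -m jog '[[0,0,0.5,0,0,0,30],[0,0,0.4,0,0,0,30],[0,0,0,0,0,0,30],[0,0,0,0,0,0,30]]'; python3 -m jog '[[0,0,0.1,0,0,0,30],[0,0,0,0,0,0,30]]'; python3 -m jog '[[0,0,0.1,0,0,0,30],[0,0,0,0,0,0,30]]'
```

```text
clock: 16.85
eef_pos: [560.9, 48.1, 15.6]
eef_rot: [-3.142, -0.0, -0.263]
wrist_force: [-0.1, -0.7, -1.0]
finger_gap: 43.8
clock: 17.05
eef_pos: [560.8, 48.1, 14.5]
eef_rot: [-3.142, -0.0, -0.263]
wrist_force: [0.3, 0.3, -0.2]
finger_gap: 44.0
clock: 17.25
eef_pos: [560.9, 48.1, 13.6]
eef_rot: [-3.142, -0.0, -0.263]
wrist_force: [0.9, -0.2, -0.6]
finger_gap: 44.0
```

```bash
python3 -m jog '[[0,0,0.1,0,0,0,30],[0,0,0,0,0,0,30]]'; python3 -m jog '[[0,0,0.05,0,0,0,30],[0,0,0,0,0,0,30]]'
```

```text
clock: 17.45
eef_pos: [561.0, 48.1, 13.5]
eef_rot: [-3.141, -0.0, -0.263]
wrist_force: [-6.2, -0.9, 12.7]
finger_gap: 44.0
clock: 17.65
eef_pos: [561.0, 48.1, 13.5]
eef_rot: [-3.142, -0.001, -0.263]
wrist_force: [-9.7, -0.8, 20.0]
finger_gap: 44.0
```

It is firmly on the floor. Releasing.

```bash
python3 -m jog '[[0,0,-0.1,0,0,0,30],[0,0,0,0,0,0,58],[0,0,0,0,0,0,58],[0,0,0,0,0,0,58],[0,0,0,0,0,0,58]]'; python3 -m jog '[[0,0,-1,0,0,0,58],[0,0,-3,0,0,0,58],[0,0,-4.5,0,0,0,58],[0,0,-4.5,0,0,0,58],[0,0,-4,0,0,0,58],[0,0,-1.5,0,0,0,58],[0,0,0,0,0,0,100]]'
python3 - <<'E'
from h import *
s=st(); c=vision.camera("wrist"); cv2.imwrite("pics/w10.png",c["color"])
go(606,-113,200,-0.49+np.pi/2)
go(606,-113,200,-0.49-np.pi/2)
E
```

```text
clock: 18.15
eef_pos: [560.8, 48.1, 12.8]
eef_rot: [3.142, 0.0, -0.263]
wrist_force: [0.3, 0.0, -0.1]
finger_gap: 54.6
clock: 18.85
eef_pos: [561.6, 48.1, 201.1]
eef_rot: [-3.14, -0.005, -0.263]
wrist_force: [-0.2, -0.6, -0.9]
finger_gap: 59.7
t 18.85 [561.6  48.1 201.1] [-3.14  -0.005 -0.263] F [-0.2 -0.6 -0.9] gap 59.7
tool delta cm [ 8.54 14.38 -0.11] |16.73| turn [ 1.000e-03 -2.000e-03 -1.344e+00]  j6 0.31
tool delta cm [ 8.54 14.38 -0.11] |16.73| turn [-2.000e-03 -1.000e-03  1.798e+00]  j6 3.45
```

View pics/w10.png

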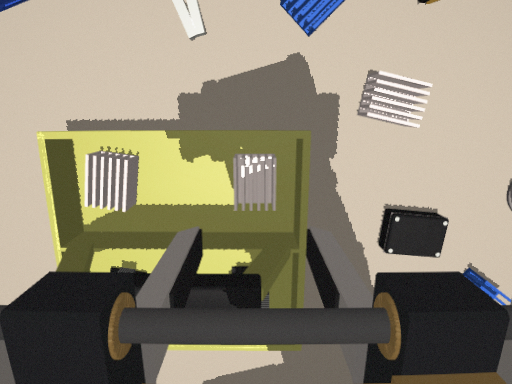

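Heat sink A stands in its side at (255,181). Heat sink B, the grey one, is at (397,98), and the blue look-alikes are at (315,12) and (488,283). Going to B.

```bash
python3 -m jog '[[1.2,2,0,0,0,0,100],[2.2,3.7,0,0,0,0,100],[2.4,4,0,0,0,0,100],[2,3.4,0,0,0,0,100],[0.7,1.3,0,0,0,0,100],[0,0,0,0,0,-0.13,100],[0,0,0,0,0,-0.14,100],[0,0,0,0,0,-0.14,100]]'
python3 -m jog '[[0,0,0,0,0,-0.14,100],[0,0,0,0,0,-0.14,100],[0,0,0,0,0,-0.14,100],[0,0,0,0,0,-0.14,100],[0,0,0,0,0,-0.14,100],[0,0,0,0,0,-0.14,100],[0,0,0,0,0,-0.09,100],[0,0,0,0,0,0,100]]'
python3 - <<'E'
from h import *
s=st(); c=vision.camera("wrist"); cv2.imwrite("pics/w11.png",c["color"])
a=c["color"];cv2.imwrite('pics/w11a.png',cv2.resize(a[100:240,180:330],None,fx=5,fy=4,interpolation=cv2.INTER_CUBIC))
E
```

```text
clock: 19.7
eef_pos: [604.9, -112.4, 196.4]
eef_rot: [-3.141, 0.002, 0.153]
wrist_force: [-0.8, 0.4, -0.5]
finger_gap: 94.0
clock: 20.5
eef_pos: [605.0, -112.3, 196.7]
eef_rot: [-3.14, 0.0, 1.079]
wrist_force: [0.0, 0.3, 0.5]
finger_gap: 94.0
t 20.50 [ 605.  -112.3  196.7] [-3.14   0.     1.079] F [0.  0.3 0.5] gap 94.0
```

View pics/w11.png

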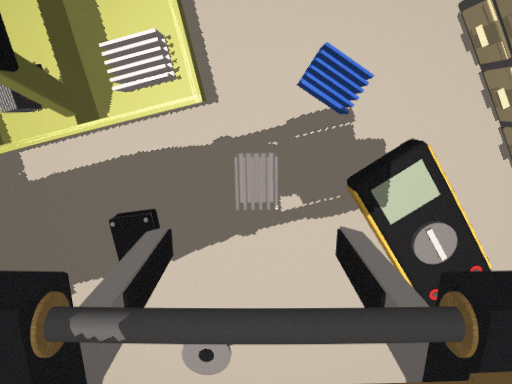

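View pics/w11a.png

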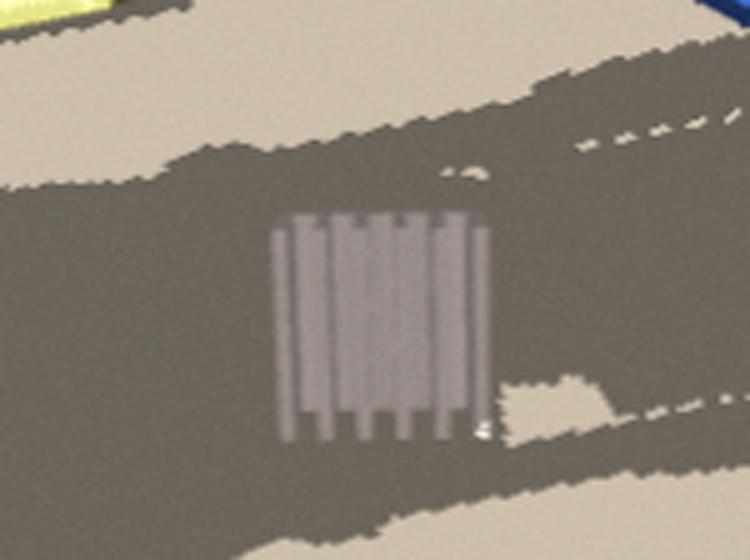

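Run:
```python
from h import *
s=monitor.read_state(); c=vision.camera("wrist"); Rm=R.from_euler('xyz',s["eef_rot"])
def rel(px,z):
    P=plane(c,px,z,s); return Rm.inv().apply(P-s["eef_pos"])[:,:2].round(1)
r=rel(np.array([[272,228],[487,228],[490,440],[284,440]])/[5,4]+[180,100],35); print("B",r.tolist(),r.mean(0))
print("box",rel([[157,210],[160,230]],28).tolist(),"mm",rel([[348,185],[410,290]],36).tolist())
```

```text
B [[26.3, -20.3], [26.3, 23.6], [-30.1, 25.2], [-30.1, -18.5]] [-1.9  2.5]
box [[-32.5, -105.8], [-55.5, -104.2]] mm [[-2.5, 97.6], [-125.4, 178.7]]
```

```bash
python3 -m jog '[[-0.2,0.25,2,0,0,0,100],[0,0,4,0,0,-0.03,100],[0,0,4.5,0,0,0,100],[0,0,4,0,0,0,100],[0,0,2.7,0,0,0,100],[0,0,1.2,0,0,0,80],[0,0,0,0,0,0,60],[0,0,0,0,0,0,30]]' 25
python3 -m jog '[[0,0,0,0,0,0,30],[0,0,0,0,0,0,30],[0,0,0,0,0,0,30],[0,0,0,0,0,0,30],[0,0,0,0,0,0,30],[0,0,0,0,0,0,30],[0,0,0,0,0,0,30]]' 25
```

```text
clock: 21.4
eef_pos: [607.4, -116.1, 15.3]
eef_rot: [3.14, -0.0, 1.106]
wrist_force: [1.0, 1.1, 0.7]
finger_gap: 73.8
clock: 22.1
eef_pos: [606.9, -116.0, 14.5]
eef_rot: [3.141, -0.0, 1.107]
wrist_force: [-1.7, 0.1, 5.0]
finger_gap: 43.5
```

The grip is higher on the fins than I want (z 14.5). I'll open, go down 5 mm and grip again.

```bash
python3 -m jog '[[0,0,0,0,0,0,56],[0,0,0,0,0,0,56],[0,0,0,0,0,0,56],[0,0,0.5,0,0,0,56],[0,0,0,0,0,0,30],[0,0,0,0,0,0,30],[0,0,0,0,0,0,30],[0,0,0,0,0,0,30]]' 25
python3 -m jog '[[0,0,0,0,0,0,30],[0,0,0,0,0,0,30]]'
```

```text
clock: 22.9
eef_pos: [606.7, -116.0, 8.9]
eef_rot: [-3.142, -0.0, 1.107]
wrist_force: [0.9, 0.1, -1.0]
finger_gap: 43.6
clock: 23.1
eef_pos: [606.7, -116.0, 9.0]
eef_rot: [-3.142, -0.0, 1.107]
wrist_force: [-0.5, -0.5, -1.1]
finger_gap: 43.9
```

```bash
python3 -m jog '[[0,0,-2,0,0,0,30],[0,0,-4,0,0,0,30],[0,0,-4.5,0,0,0,30],[0,0,-4.5,0,0,0,30],[0,0,-3,0,0,0,30],[0,0,-1,0,0,0,30],[0,0,0,0,0,0,30]]'
python3 - <<'E'
from h import *
s=st(); c=vision.camera("wrist"); cv2.imwrite("pics/w12.png",c["color"])
go(580.6,121.5,200,TA)
E
```

```text
clock: 23.8
eef_pos: [606.9, -116.0, 199.6]
eef_rot: [3.14, -0.0, 1.107]
wrist_force: [-0.1, -0.6, -1.3]
finger_gap: 44.1
t 23.80 [ 606.9 -116.   199.6] [ 3.14  -0.     1.107] F [-0.1 -0.6 -1.3] gap 44.1
tool delta cm [ 20.08 -12.93  -0.21] |23.88| turn [-1.000e-03  1.000e-03  1.369e+00]  j6 2.04
```

View pics/w12.png

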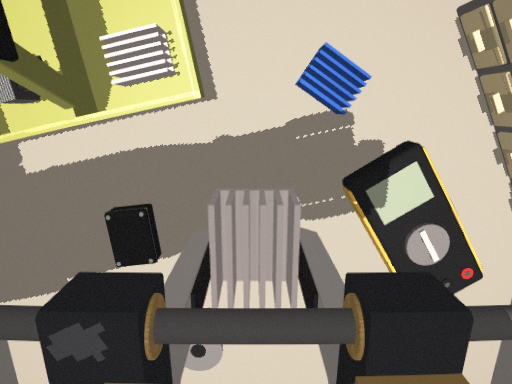

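Heat sink B is held squarely, and the neighbours have not moved.

```bash
python3 -m jog '[[1.8,-1.1,0,0,0,0,30],[3.2,-2.1,0,0,0,0,30],[3.5,-2.3,0,0,0,0,30],[3.5,-2.3,0,0,0,0,30],[3.5,-2.2,0,0,0,0,30],[3,-1.9,0,0,0,0,30],[1.6,-1,0,0,0,0,30],[0,0,0,0,0,0.13,30]]'
python3 -m jog '[[0,0,0,0,0,0.14,30],[0,0,0,0,0,0.14,30],[0,0,0,0,0,0.14,30],[0,0,0,0,0,0.14,30],[0,0,0,0,0,0.14,30],[0,0,0,0,0,0.14,30],[0,0,0,0,0,0.14,30],[0,0,0,0,0,0.14,30]]'
python3 -m jog '[[0,0,0,0,0,0.12,30],[0,0,0,0,0,0,30],[0,0,0,0,0,0,30]]'
python3 - <<'E'
from h import *
s=st(); c=vision.camera("wrist"); cv2.imwrite("pics/w13.png",c["color"])
go(580.6,121.5,120,TA)
E
```

```text
clock: 24.65
eef_pos: [580.1, 123.9, 196.2]
eef_rot: [-3.139, 0.002, 0.979]
wrist_force: [0.4, -0.5, -0.8]
finger_gap: 43.8
clock: 25.45
eef_pos: [580.5, 121.4, 196.2]
eef_rot: [3.141, 0.004, -0.149]
wrist_force: [0.2, -0.7, -1.1]
finger_gap: 43.5
clock: 25.75
eef_pos: [580.8, 121.4, 197.4]
eef_rot: [3.141, 0.002, -0.26]
wrist_force: [0.7, 0.3, -0.2]
finger_gap: 43.6
t 25.75 [580.8 121.4 197.4] [ 3.141e+00  2.000e-03 -2.600e-01] F [ 0.7  0.3 -0.2] gap 43.6
tool delta cm [-0.02 -0.    7.77] |7.77| turn [0.001 0.002 0.002]  j6 2.04
```

View pics/w13.png

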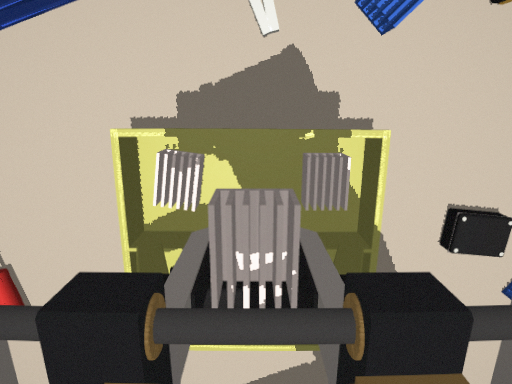

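Run:
```python
from h import *
s=monitor.read_state(); c=vision.camera("wrist"); Rm=R.from_euler('xyz',s["eef_rot"])
def rel(px,z):
    P=plane(c,px,z,s); return Rm.inv().apply(P-s["eef_pos"])[:,:2].round(1).tolist()
print(rel([[204,155],[195,210],[302,155],[305,210]],39),"rim",rel([[200,130],[300,130]],55))
```

```text
[[28.4, -50.4], [-29.6, -62.0], [28.5, 48.6], [-29.5, 53.9]] rim [[54.2, -51.0], [54.3, 43.6]]
```

```bash
python3 -m jog '[[0,-0.2,2,0,0,0,30],[0,0,4,0,0,0,30],[0,0,4,0,0,0,30],[0,0,4,0,0,0,30],[0,0,2.5,0,0,0,30],[0,0,1.2,0,0,0,30],[0,0,0,0,0,0,30],[0,0,0,0,0,0,30]]'
```

```text
clock: 26.65
eef_pos: [582.5, 123.6, 23.2]
eef_rot: [-3.141, -0.001, -0.263]
wrist_force: [0.2, 0.0, -0.9]
finger_gap: 43.9
```

```bash
python3 -m jog '[[0,0,0.4,0,0,0,30],[0,0,0.3,0,0,0,30],[0,0,0,0,0,0,30],[0,0,0,0,0,0,30]]'; python3 -m jog '[[0,0,0.1,0,0,0,30],[0,0,0,0,0,0,30]]'; python3 -m jog '[[0,0,0.1,0,0,0,30],[0,0,0,0,0,0,30]]'
```

```text
clock: 27.05
eef_pos: [581.9, 123.4, 15.2]
eef_rot: [-3.141, -0.0, -0.263]
wrist_force: [-0.1, 0.7, -0.8]
finger_gap: 43.6
clock: 27.25
eef_pos: [581.8, 123.4, 13.9]
eef_rot: [-3.142, -0.0, -0.263]
wrist_force: [0.5, -0.5, -0.8]
finger_gap: 44.1
clock: 27.45
eef_pos: [581.7, 123.4, 12.8]
eef_rot: [3.142, 0.0, -0.263]
wrist_force: [0.0, 0.4, -1.0]
finger_gap: 44.1
```

```bash
python3 -m jog '[[0,0,0.05,0,0,0,30],[0,0,0,0,0,0,30]]'; python3 -m jog '[[0,0,0.05,0,0,0,30],[0,0,0,0,0,0,30]]'
```

```text
clock: 27.65
eef_pos: [581.7, 123.4, 12.4]
eef_rot: [3.142, 0.0, -0.263]
wrist_force: [0.5, 0.6, -0.9]
finger_gap: 43.9
clock: 27.85
eef_pos: [581.8, 123.4, 12.3]
eef_rot: [-3.142, -0.0, -0.263]
wrist_force: [-2.2, -1.3, 5.1]
finger_gap: 43.3
```

Contact at z 12.3, with +5 N. Releasing, rising, and going to the handle.

```bash
python3 -m jog '[[0,0,0,0,0,0,58],[0,0,0,0,0,0,58],[0,0,0,0,0,0,58],[0,0,0,0,0,0,58]]'; python3 -m jog '[[0,0,-1,0,0,0,58],[0,0,-3,0,0,0,58],[0,0,-4.5,0,0,0,58],[0,0,-4.5,0,0,0,58],[0,0,-4.5,0,0,0,58],[0,0,-4,0,0,0,58],[0,0,-1.5,0,0,0,100],[0,0,0,0,0,0,100]]'
python3 - <<'E'
from h import *
s=st(); c=vision.camera("wrist"); cv2.imwrite("pics/w14.png",c["color"])
go(515.5,142,240,TA+np.pi/2)
E
```

```text
clock: 28.25
eef_pos: [581.8, 123.4, 11.9]
eef_rot: [3.142, 0.0, -0.263]
wrist_force: [-0.4, -0.1, 0.1]
finger_gap: 54.2
clock: 29.05
eef_pos: [582.4, 123.6, 245.2]
eef_rot: [-3.14, -0.005, -0.263]
wrist_force: [0.0, -0.5, -0.5]
finger_gap: 67.2
t 29.05 [582.4 123.6 245.2] [-3.14  -0.005 -0.263] F [ 0.  -0.5 -0.5] gap 67.2
tool delta cm [-6.89 -0.07  0.27] |6.89| turn [ 1.000e-03 -2.000e-03 -1.572e+00]  j6 0.53
```

View pics/w14.png

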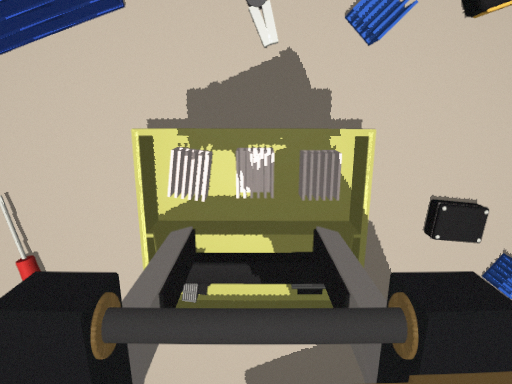

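The view shows three heat sinks standing in a row at (190,172), (256,172) and (320,175), on the correct side.

```bash
python3 -m jog '[[-1.5,0,0,0,0,0,100],[-3,0,0,0,0,0,100],[-2.4,-0.1,0,0,0,0,100],[0,0,0,0,0,-0.14,100],[0,0,0,0,0,-0.145,100],[0,0,0,0,0,-0.145,100],[0,0,0,0,0,-0.145,100],[0,0,0,0,0,-0.145,100]]'
python3 -m jog '[[0,0,0,0,0,-0.145,100],[0,0,0,0,0,-0.145,100],[0,0,0,0,0,-0.145,100],[0,0,0,0,0,-0.145,100],[0,0,0,0,0,-0.145,100],[0,0,0,0,0,-0.127,100],[0,0,0,0,0,0,100],[0,0,0,0,0,0,100]]'
python3 - <<'E'
from h import *
s=st(); c=vision.camera("wrist"); cv2.imwrite("pics/w15.png",c["color"])
E
```

```text
clock: 29.9
eef_pos: [514.8, 142.2, 240.2]
eef_rot: [-3.141, 0.003, 0.463]
wrist_force: [0.6, -0.3, -0.1]
finger_gap: 93.9
clock: 30.7
eef_pos: [515.1, 142.3, 240.9]
eef_rot: [-3.14, 0.001, 1.305]
wrist_force: [-0.5, -0.1, 0.1]
finger_gap: 93.9
t 30.70 [515.1 142.3 240.9] [-3.140e+00  1.000e-03  1.305e+00] F [-0.5 -0.1  0.1] gap 93.9
```

View pics/w15.png

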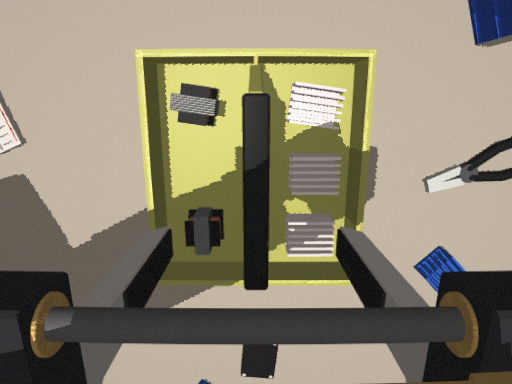

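Both transformers are on the left side, at (195,104) and (204,230). The three heat sinks are on the right. The bar runs from (257,95) to (256,289).

Run:
```python
from h import *
s=monitor.read_state(); c=vision.camera("wrist"); Rm=R.from_euler('xyz',s["eef_rot"])
def rel(px,z):
    P=plane(c,px,z,s); return Rm.inv().apply(P-s["eef_pos"])[:,:2].round(1)
r=rel([[244,96],[269,96],[270,288],[244,288]],151); print(r.tolist(),r.mean(0))
a=c["color"]; cv2.imwrite("pics/w15a.png",cv2.resize(a[80:300,200:310],None,fx=4,fy=2.7,interpolation=cv2.INTER_CUBIC))
```

```text
[[83.5, -8.1], [83.6, 11.2], [-81.5, 14.2], [-81.5, -9.2]] [1.025 2.025]
```

View pics/w15a.png

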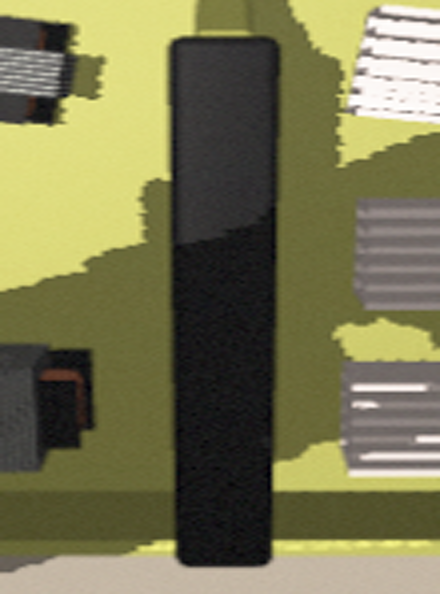

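```bash
python3 -m jog '[[0.1,0.12,2,0,0,0,100],[0,0,3.5,0,0,0,100],[0,0,3.5,0,0,0,100],[0,0,2,0,0,0,80],[0,0,0.7,0,0,0,60],[0,0,0,0,0,0,50],[0,0,0,0,0,0,50]]' 20
python3 - <<'E'
from h import *
s=st(); c=vision.camera("wrist"); cv2.imwrite("pics/w16.png",c["color"])
E
```

```text
clock: 31.5
eef_pos: [517.4, 143.1, 126.1]
eef_rot: [3.14, -0.001, 1.308]
wrist_force: [-0.1, -0.1, 0.5]
finger_gap: 65.3
t 31.50 [517.4 143.1 126.1] [ 3.140e+00 -1.000e-03  1.308e+00] F [-0.1 -0.1  0.5] gap 65.3
```

View pics/w16.png

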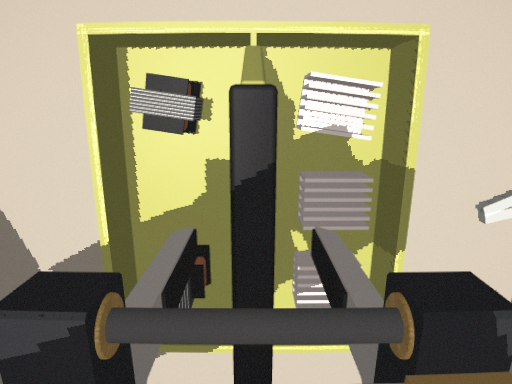

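```bash
python3 - <<'E'
from h import *
s=monitor.read_state(); c=vision.camera("wrist"); Rm=R.from_euler('xyz',s["eef_rot"])
P=plane(c,[[230,90],[277,90],[232,240],[275,240]],151,s); print(Rm.inv().apply(P-s["eef_pos"])[:,:2].round(1).tolist())
P=plane(c,[[253,86]],151,s); print(Rm.inv().apply(P-s["eef_pos"])[:,:2].round(1).tolist())
E
python3 -m jog '[[0,0,0.6,0,0,0,50],[0,0,0,0,0,0,40],[0,0,0,0,0,0,30],[0,0,0,0,0,0,10],[0,0,0,0,0,0,10],[0,0,0,0,0,0,10],[0,0,0,0,0,0,10],[0,0,0,0,0,0,10]]' 20
```

```text
[[81.5, -11.0], [81.6, 9.9], [10.6, -11.1], [10.6, 10.1]]
[[83.3, -0.8]]
clock: 32.4
eef_pos: [516.8, 143.0, 119.1]
eef_rot: [3.142, -0.0, 1.309]
wrist_force: [-0.5, 0.7, 3.2]
finger_gap: 21.9
```

The bar is held at a gap of 21.9 mm. The task asks for 100 N but the gripper's limit is 60 N, so I use 60 and do a small test lift first.

```bash
python3 -m jog '[[0,0,0,0,0,0,5],[0,0,0,0,0,0,5],[0,0,0,0,0,0,5]]' 60
python3 -m jog '[[0,0,-0.2,0,0,0,5],[0,0,-0.4,0,0,0,5],[0,0,-0.5,0,0,0,5],[0,0,-0.5,0,0,0,5],[0,0,-0.4,0,0,0,5],[0,0,0,0,0,0,5],[0,0,0,0,0,0,5]]' 60
python3 - <<'E'
from h import *
s=st(); print(s["moment"])
for n in["wrist","side"]:
    c=vision.camera(n); cv2.imwrite(f"pics/{n}17.png",c["color"])
E
```

```text
clock: 32.7
eef_pos: [516.9, 143.0, 119.1]
eef_rot: [3.141, -0.0, 1.309]
wrist_force: [-1.1, -0.1, 3.1]
finger_gap: 21.7
clock: 33.4
eef_pos: [516.8, 143.0, 138.9]
eef_rot: [3.142, -0.0, 1.309]
wrist_force: [0.0, 0.7, -8.6]
finger_gap: 22.1
t 33.40 [516.8 143.  138.9] [ 3.142 -0.     1.309] F [ 0.   0.7 -8.6] gap 22.1
[-0.10350164 -0.10001652 -0.01316855]
```

View pics/side17.png

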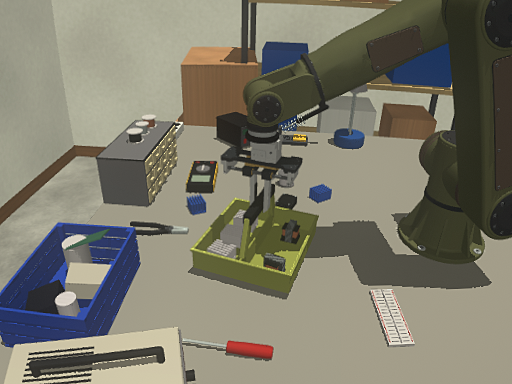

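View pics/wrist17.png

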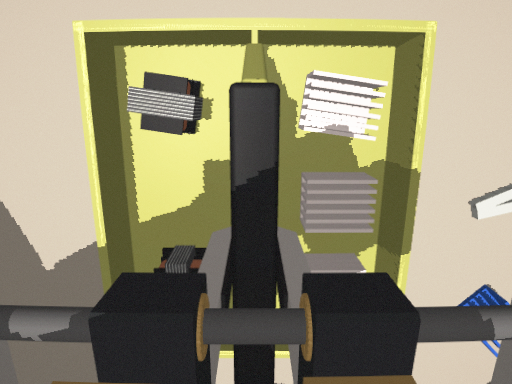

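The wrist carries the full weight, about 8.6 N, and the tote hangs level. I'll lift the rest of the way smoothly.

```bash
python3 -m jog '[[0,0,-0.4,0,0,0,5],[0,0,-1,0,0,0,5],[0,0,-1.5,0,0,0,5],[0,0,-1.7,0,0,0,5],[0,0,-1.5,0,0,0,5],[0,0,-1,0,0,0,5],[0,0,-0.6,0,0,0,5],[0,0,-0.3,0,0,0,5]]' 60
python3 -m jog '[[0,0,0,0,0,0,5],[0,0,0,0,0,0,5],[0,0,0,0,0,0,5],[0,0,0,0,0,0,5],[0,0,0,0,0,0,5],[0,0,0,0,0,0,5]]'
python3 - <<'E'
from h import *
s=st(); print(s["moment"],abs(s["qd"]).max())
for n in["wrist","side","scene"]:
    c=vision.camera(n); cv2.imwrite(f"pics/{n}18.png",c["color"])
E
```

```text
clock: 34.3
eef_pos: [516.9, 143.0, 219.4]
eef_rot: [3.141, -0.0, 1.309]
wrist_force: [0.2, -0.8, -8.4]
finger_gap: 21.9
clock: 34.9
eef_pos: [516.8, 143.0, 218.8]
eef_rot: [-3.141, 0.0, 1.309]
wrist_force: [0.0, -0.6, -8.1]
finger_gap: 21.9
t 34.90 [516.8 143.  218.8] [-3.141  0.     1.309] F [ 0.  -0.6 -8.1] gap 21.9
[-0.06313699 -0.10322016  0.01478171] 0.0026623566382052155
```

View pics/side18.png

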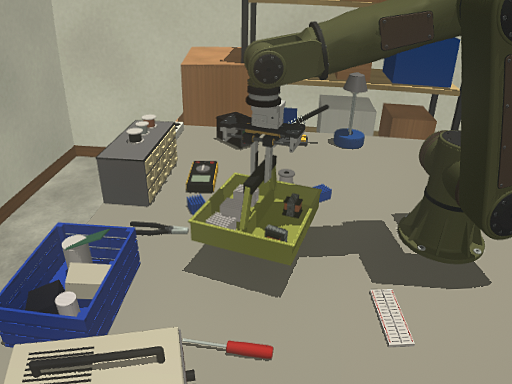

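View pics/wrist18.png

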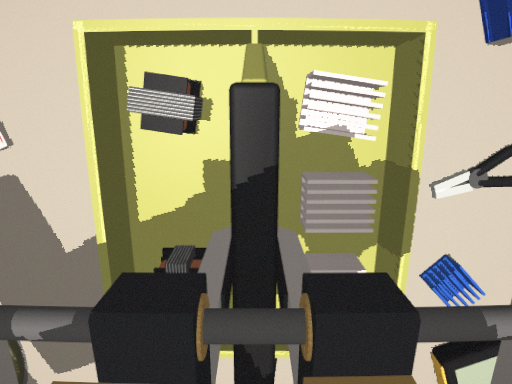

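View pics/scene18.png

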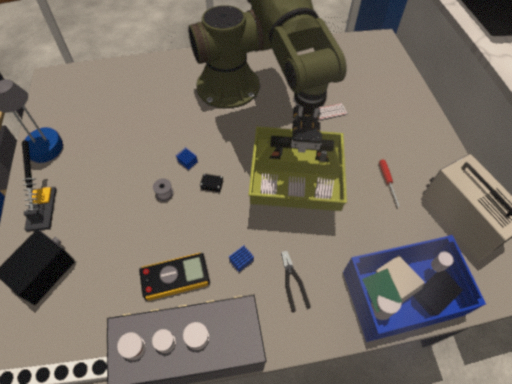

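The tote is lifted 99.7 mm. It hasn't moved relative to the gripper between the two wrist pictures (bar end row 84 in both), and the bystanders are where they were. Handing in.

Run:
```python
from cell import order
print(order.sign_off())
```

```text
the job is handed in; nothing more can be done
None
```

I put the transformer and both grey heat sinks in the tote beside their own kinds, lowering each until it touched the floor before letting go. I then lifted the tote by the middle of its handle and handed in while holding it, at about 35 s of the 72 s allowed.

**Last checks:**
- **Lift:** the tool rose from z 119.1 to 218.8 mm, so about 10 cm. It read upright to within 0.001 rad, joint speeds were about zero, and the tote had not shifted in the gripper between the last two wrist pictures.
- **Load:** the wrist carried about 8 N, which fits the full tote, and the handle gap held at 21.9 mm.
- **Bystanders:** in the last pictures the reel, box, multimeter, screwdriver, pliers and both blue look-alikes are where they started.

**Disagreements and departures:**
- **Grip force:** the task asks for 100 N on the handle, but the gripper's limit is 60 N, so I gripped at 60 N.
- **Tote position:** the bench cameras and the wrist camera disagreed by about 4–5 mm along the tote. I used the wrist view.
- **First heat sink:** it was pressed onto the tote floor at about 20 N.
- **Second heat sink:** I first closed too high on its fins, so I opened the jaws on the bench and gripped it again 5 mm lower.

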